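# Test the stop button of the etching press

### The job

Test the emergency stop of the etching press using only the fingertips: press the big red mushroom button straight down until it latches in, then push one of its lugs round clockwise to release the latch, so that the button pops fully back up and turns back to rest. Then press the green button fully in to reset the press and let it spring back out. Leave the white button alone and do not knock, shift or lift the tins, bottles and tools standing around.

Things in the scene. Friction and masses are not known exactly. Their poses are not given: they have to be found in the camera images.
- stop_top (a point): centre of the flat top of the red mushroom button, on its vertical axis, 88 mm above the table when up, 78 mm when latched in. The cap is a 96 mm disc, 14 mm thick. Two red lugs stand 20 mm high on it, opposite each other, 25 to 47 mm from the axis; inside 25 mm it is flat and free for pressing. The frame turns and sinks with the cap: z up, x radially out to stop_face1
- stop_face1 (a point): middle of the upright white face of the first lug, 36 mm from the axis, 10 mm above the cap's flat top. The face, 22 mm wide radially, 20 mm high, is in a plane through the axis and looks counter-clockwise (from above), along +y (axes as stop_top): a fingertip in front of it pushes the lug round clockwise. Behind it the lug is 6 mm thick at the top, 25 mm at the foot (a ramp); its top edge is white too
- stop_face2 (a point): the same point on the second lug, on the opposite side of the axis; same axes as stop_top, so this face looks along -y
- stop_push (a joint): travel of the red button (m): 0 up, 0.010 latched in (stays by itself), 0.012 hard stop; it latches when pushed past 0.010 with the cap unturned. A spring resists with 2 to 6 N; the catch raises this to about 8 N at 3 to 6 mm (more if fast), so press on past it. Unlatched, it springs up 10 mm by itself; a fingertip over it may hold it down, and it then follows the finger up
- stop_twist (a joint): turn of the red cap about its vertical axis (rad), clockwise from above: 0 at rest, end stop 1.2. A light spring (0.01 to 0.05 N m) turns it back to 0 when let go. The latch lets go at about 0.55; turn to about 0.9 to be sure. Turned back to 0 while still held down, it latches again
- reset_top (a point): centre of the top of the green button (30 mm across) on its fixed grey box 66 x 66 mm, 34 mm high, with a black collar 46 mm across; 56 mm above the table, z up. Standing on one side of the red button; the same looking box with the white button stands on the other side, either way round
- reset (a joint): how far the green button is pressed (m): 0 out, 0.006 fully in; a spring pushes it back out, about 5 N fully in
- jog_top (a point): centre of the top of the white button, same box and size as the green one: not to be pressed
- jog (a joint): how far the white button is pressed (m): 0 out, 0.006 fully in
- station: the fixed yellow box under the red button, 110 x 110 x 60 mm, with a steel foot plate 150 x 50 x 6 mm (long way along its x); origin at the centre of its underside
- black_tin: loose dark ink tin, 84 mm across, 78 mm high; origin under its centre
- red_tin: loose red ink tin, 84 mm across, 78 mm high; origin under its centre
- white_bottle: loose white bottle, 60 mm across, 160 mm high; origin under its centre
- spray: loose clear spray bottle with white trigger head, 76 mm across, 211 mm high; origin under its centre
- tape: loose amber tape roll lying flat, 90 mm across, 30 mm high; origin under its centre
- ink_knife: loose spatula-shaped ink knife, 200 mm long, lying along its x; origin at its underside
- brayer: loose ink roller with red 60 mm roller 130 mm long (along its y) and wooden handle reaching 175 mm towards its -x; origin on the table under the roller's middle

How it is judged:
On the way, in this order (a step that is already met when the one before it is completed fails the run):
1. the red button is pushed in to its latch, unturned (value of joint stop_push above 0.0092 m and value of joint stop_twist below 0.3 rad), for 0.2 s.
2. the red cap is turned clockwise (value of joint stop_twist above 0.4 rad).
3. the red button has popped back up (value of joint stop_push below 0.002 m), for 0.1 s.
4. the green button is pressed fully in (value of joint reset above 0.0045 m), for 0.05 s.
At the end, for the whole second after the job is handed in: the red button is up (within 2 mm) and turned back (within 0.15 rad), the green and white buttons are out (within 1.5 mm), and every loose thing is at rest within 25 mm of where it stood (value of joint stop_push below 0.002 m and value of joint stop_twist below 0.15 rad and value of joint each of reset, jog below 0.0015 m and distance of each of black_tin, red_tin, white_bottle, spray, tape, ink_knife, brayer from where it was at the start of the episode below 0.025 m and linear speed of each of black_tin, red_tin, white_bottle, spray, tape, ink_knife, brayer below 0.02 m/s); the robot touches nothing.
It fails at once if the white button is pressed (value of joint jog above 0.002 m).
It fails at once if the green button is pressed in while the red one is in (value of joint reset above 0.0045 m and value of joint stop_push above 0.006 m).
It fails at once if a bystander is lifted, knocked or shifted by more than 25 mm (distance of any of black_tin, red_tin, white_bottle, spray, tape, ink_knife, brayer from where it was at the start of the episode above 0.025 m).
It also fails if it takes over 48 s, if anything falls off the work surface, if the arm or the gripper's body presses on something with over 40 N, if the wrist force passes 120 N, or if a joint passes its speed limit or range.

### The arm

A 6-joint arm with a two-finger parallel gripper is mounted at the origin on the work surface. World frame = base frame: x ahead of the robot, y to its left, z up, the work surface at z = 0. Lengths are in m, angles in rad, forces in N, time in s.
With the tool pointing down it reaches from about 0.325 to 0.775 m from the base axis. Payload 5.5 kg.
Tool frame: the origin (TCP) lies at the very end of the fingers, on their centre line; the grasp point (between the pads) lies 19 mm behind it (grip_point_offset is the distance from the TCP to the grasp point, in m); z points along the fingers, y is the line along which they close (so a half turn about z gives the same grasp; the last joint's range is limited). The gripper opens to 88 mm and grips with 3 to 60 N. Pads are 20 mm wide; open, the fingers measure 115 mm over their backs; the gripper's body (75 mm by 178 mm) begins 61 mm behind the grasp point.
Start: joints at [-0.057, 0.091, 1.231, -0, 1.82, -0.057], TCP at [0.6, -0, 0.223] pointing down, gripper open.
Joint ranges: [-2.87, 2.87], [-0.86, 2.18], [0.17, 2.46], [-1.51, 4.65], [0.06, 2.69], [-2.65, 2.65]. Speed limits (rad/s): [2.57, 2.57, 3.01, 3.14, 3.14, 3.14].

### API

Orientations are given as a unit quaternion [x, y, z, w].
In Python, from station import state, snapshot, close_job, trace, mark_of, grip_point_offset gives the robot as it stands.
- The arm moves only by the shell command python3 -m crank 'ROWS' [OPENING] [FORCE]. ROWS is JSON, a list of rows, each a list of 6 numbers: the shift along the tool's x, y, z in units of 300 mm (1.0 is 300 mm), then the turn, a rotation vector about the tool's x, y, z in units of 60 degrees (1.0 is 60 degrees). A call has 1 to 5 rows; each row is the pose to reach, as a shift and turn from the pose commanded when the call began, along the tool's axes at that moment; what a row does not reach only later rows make up. A row lasts 1/10 s, in which the tool goes at most 50 mm and 8.59 degrees, less where a joint would pass 70% of its speed; a pose out of reach is approached as far as the arm can. A call with a number of a shift or a turn outside -1 to 1 is refused whole. A call with a gripper value outside its range is refused whole. OPENING is the closure, from -1 (fully open) to 1 (shut), set as the call begins (- or left out, the last holds). The fingers move at their own pace and stop on an object; FORCE is the grip in N (left out, the last holds). Time passes only in rows, so rows that repeat a pose let the fingers close. It gives the time, the measured TCP pose, the force, the opening and the grip force at its end, in the units of the state.
- state(): the state, without advancing time (a new reading comes with each control period).
- snapshot(name): name is "scene" or "side" or "wrist"; returns a dict with "frame" (420x560x3 uint8, red, green, blue), "fx", "fy", "cx", "cy" (pixels), "world_to_cam" (4x4, takes a point from world to camera coordinates). Camera axes: x right, y up, looking along -z (the intrinsics and any distortion apply to the point x, -y, -z); pixel columns grow to the right and rows downward; lengths in m; the calibration is good to about 2 mm. The wrist camera is an equidistant fisheye: a pixel r from the principal point sees the ray r / f radians off the axis. A picture is of the moment at which its call begins. There is no depth.
- close_job(): hands the job in; it is judged then, once.
Trained networks look in a picture, given as the dict that the camera call returned (one of the last four; its "shot" number tells which), for a name from the list of things; names that differ only in an ending like _2 or _b are one class to them, and where a whole thing is asked for, a point or a joint stands for the part that bears it (a point fixed in the world has none). Each returns a list of dicts, best first, with "p" (0 to 1); they miss things now and then, are a little off and sometimes report something else, mostly with a low value. They report only what shows in the picture. A call takes as long as a camera call.
- trace(picture, label): "region" (420x560 bool, what is visible of it).
- mark_of(picture, label): "at" ([x, y, z] in m, in world coordinates, good to about 4 mm: a listed point, or the origin of a listed thing).
The state is a dict: "time_s": time; "joint_positions": joint angles; "joint_vel": joint speeds; "joint_efforts": joint torques, N m; "tcp_pos": TCP position; "orientation": TCP orientation; "contact_force": force on the tool from outside, world axes, zero at the start; "ft_torque": the same for the moment, N m; "grip_width": opening from 0.0 (shut) to 1.0 (fully open); "grip_force": force on a finger pad.
Only numpy, scipy, OpenCV 4.12 (cv2) and the standard library are available. Lean on these libraries where they do the work, as an engineer would, in place of code of your own. Each camera call takes 0.05 s, during which the arm holds its last target. There are 200 camera calls.

## Working session

There is one attempt and no reset: what is moved stays moved. The work goes in short steps, Python scripts to look and compute and a shell command to move; the robot and the scene stay as the last step left them, time stands still between calls to the robot, and variables do not carry over. Pictures are saved under pics/ and viewed, at most 10 in all, crops included, and the job is handed in when it is done.

```bash
mkdir -p pics; ls; cat > h.py <<'E'
import numpy as np, cv2
from station import *
def look(names, cams=("scene","side","wrist")):
    for c in cams:
        s=snapshot(c)
        for n in names:
            m=mark_of(s,n)
            print(c,n,[(np.round(d["at"],4).tolist(),round(d["p"],2)) for d in m[:2]])
def save(cam,name):
    s=snapshot(cam); cv2.imwrite("pics/"+name+".png",cv2.cvtColor(s["frame"],cv2.COLOR_RGB2BGR)); return s
E
python3 - <<'E'
from h import *
a=[cv2.cvtColor(snapshot(c)["frame"],cv2.COLOR_RGB2BGR) for c in("scene","side","wrist")]
for n,i in zip("abc",a): cv2.imwrite(f"pics/{n}0.png",i)
look(["stop_top","stop_face1","stop_face2","reset_top","jog_top","station"])
look(["black_tin","red_tin","white_bottle","spray","tape","ink_knife","brayer"],("scene",))
print(state())
E
```

```text
pics
scene stop_top [([0.4547, -0.4055, -0.0006], 0.68), ([0.5077, 0.0499, 0.0901], 0.58)]
scene stop_face1 [([0.5484, 0.0449, 0.0971], 0.87), ([0.4745, 0.0522, 0.0979], 0.66)]
scene stop_face2 [([0.5484, 0.0449, 0.0971], 0.87), ([0.4745, 0.0522, 0.0979], 0.66)]
scene reset_top [([0.5448, 0.2643, 0.0552], 0.5)]
scene jog_top []
scene station [([0.5059, 0.0499, -0.0027], 0.77)]
side stop_top [([0.5089, 0.045, 0.0888], 0.9)]
side stop_face1 [([0.4728, 0.0482, 0.097], 0.84), ([0.5429, 0.0417, 0.0978], 0.72)]
side stop_face2 [([0.4728, 0.0482, 0.097], 0.84), ([0.5429, 0.0417, 0.0978], 0.72)]
side reset_top [([0.5437, 0.2695, 0.0555], 0.5)]
side jog_top [([0.5363, -0.2779, 0.0559], 0.44)]
side station [([0.5053, 0.0476, -0.0012], 0.65), ([0.7675, 0.1076, -0.0029], 0.38)]
wrist stop_top [([0.5067, 0.0461, 0.0868], 0.86), ([0.7505, -0.1098, 0.0022], 0.6)]
wrist stop_face1 [([0.5492, 0.0472, 0.0943], 0.92), ([0.4704, 0.05, 0.0956], 0.88)]
wrist stop_face2 [([0.5492, 0.0472, 0.0943], 0.92), ([0.4704, 0.05, 0.0956], 0.88)]
wrist reset_top []
wrist jog_top [([0.5364, -0.2778, 0.0541], 0.58)]
wr
[... 466 characters left out ...]
rray([-5.66899518e-02,  9.10937301e-02,  1.23071192e+00, -1.28252703e-05,
        1.81980295e+00, -5.66834868e-02]), 'joint_vel': array([-0.00090864, -0.00043078,  0.00084603,  0.00104639,  0.00068854,
        0.00074045]), 'joint_efforts': array([ 3.79857129e-04, -4.46188223e+01, -4.06492889e+01,  6.98526856e-02,
        1.94984407e-02,  8.06584410e-06]), 'tcp_pos': array([ 6.00008323e-01, -5.69998918e-07,  2.22628237e-01]), 'orientation': array([ 7.07110184e-01,  7.07103378e-01, -9.94553270e-06, -1.80930012e-06]), 'contact_force': array([-0.93731479, -0.64716455, -0.97275626]), 'ft_torque': array([ 0.00733914, -0.0452322 ,  0.01319498]), 'grip_force': 0.0, 'grip_width': 1.0002148496312577}
```

View pics/a0.png

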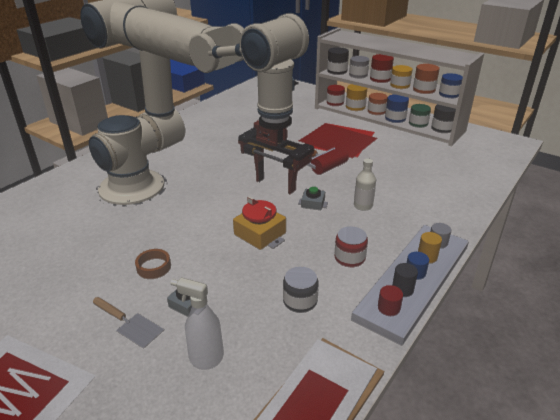

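View pics/c0.png

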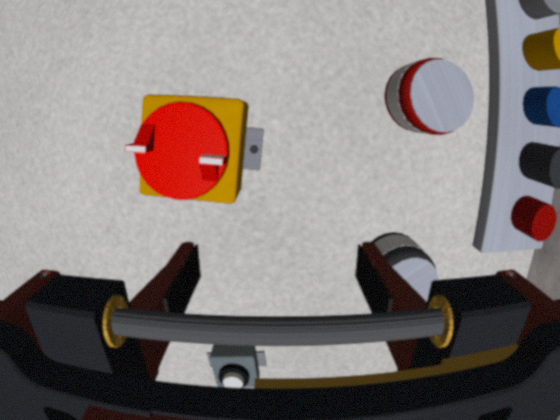

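The scene view shows the red button on its yellow box near (260,220), green at (313,195) and white at (185,298). In the wrist view, which has +x to the right and +y up, the right lug at (210,160) has its white face looking up (+y), so it is face1. The left lug at (137,148) is face2. I'll close the fingers and go above the cap centre at about (0.508, 0.047).

```bash
python3 -m crank '[[0.08,-0.15,0.1,0,0,0],[0.157,-0.307,0.2,0,0,0],[0.157,-0.307,0.3,0,0,0],[0.157,-0.307,0.3,0,0,0],[0.157,-0.307,0.3,0,0,0]]' 1 20
python3 - <<'E'
from h import *
look(["stop_top","stop_face1"])
look(["reset_top"],("scene","side"))
save("wrist","w1")
print(state()["tcp_pos"],state()["grip_width"])
E
```

```text
time_s: 2.1
tcp_pos: [0.5081, 0.0469, 0.1332]
orientation: [0.707, 0.707, -0.0, 0.0]
contact_force: [0.2, -0.1, 0.8]
grip_width: 0.579
grip_force: 0.0
scene stop_top [([0.5091, 0.0485, 0.0861], 0.75), ([0.5059, 0.0513, -0.0028], 0.32)]
scene stop_face1 [([0.4723, 0.0521, 0.0976], 0.88), ([0.5406, 0.0426, 0.0997], 0.67)]
side stop_top [([0.5057, 0.0467, 0.0885], 0.95)]
side stop_face1 [([0.5421, 0.0422, 0.0982], 0.75), ([0.4724, 0.0484, 0.0935], 0.71)]
wrist stop_top [([0.5039, 0.0453, 0.0868], 0.78)]
wrist stop_face1 [([0.5454, 0.0445, 0.0971], 0.86), ([0.471, 0.051, 0.0968], 0.85)]
scene reset_top [([0.5477, 0.2679, 0.0542], 0.48), ([0.3681, -0.2327, -0.0005], 0.4)]
side reset_top [([0.5453, 0.2686, 0.0567], 0.6)]
[0.50788218 0.04708222 0.1325915 ] 0.0027518162525673622
```

View pics/w1.png

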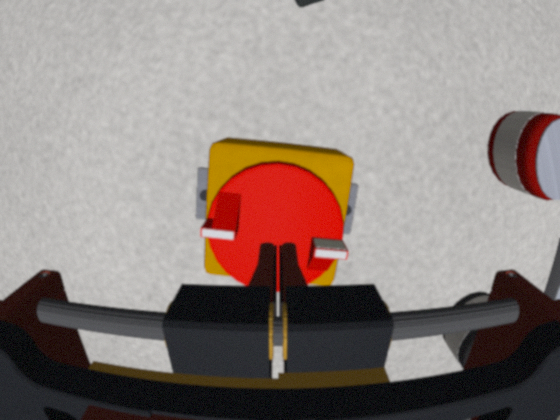

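The closed fingertips are near the cap centre at (278,250). The lugs are at (220,232) and (330,248), both clear of the fingers. Pressing down next.

```bash
python3 -m crank '[[0,0,0.1,0,0,0],[0,0,0.135,0,0,0],[0,0,0.148,0,0,0],[0,0,0.16,0,0,0],[0,0,0.17,0,0,0]]'; python3 -m crank '[[0,0,0.008,0,0,0],[0,0,0.017,0,0,0],[0,0,0.017,0,0,0],[0,0,0.017,0,0,0],[0,0,0.017,0,0,0]]'
```

```text
time_s: 3.3
tcp_pos: [0.5078, 0.0472, 0.0832]
orientation: [0.707, 0.707, 0.0, 0.0]
contact_force: [-3.8, 0.4, 6.5]
grip_width: 0.004
grip_force: 2.7
time_s: 3.8
tcp_pos: [0.5082, 0.0471, 0.0774]
orientation: [0.707, 0.707, 0.0, 0.0]
contact_force: [-4.6, -0.7, 4.6]
grip_width: 0.007
grip_force: 2.6
```

```bash
python3 -m crank '[[0,0,0.005,0,0,0],[0,0,0.008,0,0,0],[0,0,0.008,0,0,0],[0,0,0.008,0,0,0],[0,0,0.008,0,0,0]]'; python3 -m crank '[[0,0,-0.03,0,0,0],[0,0,-0.08,0,0,0],[0,0,-0.15,0,0,0],[0,0,-0.15,0,0,0]]'
python3 - <<'E'
from h import *
look(["stop_top","stop_face1"])
print(state()["tcp_pos"],state()["contact_force"])
E
```

```text
time_s: 4.3
tcp_pos: [0.5084, 0.0472, 0.0762]
orientation: [0.707, 0.707, 0.001, 0.001]
contact_force: [-4.9, 0.3, 10.0]
grip_width: 0.007
grip_force: 5.4
time_s: 4.7
tcp_pos: [0.5098, 0.0471, 0.1229]
orientation: [0.707, 0.707, 0.002, 0.002]
contact_force: [0.6, 0.2, -0.6]
grip_width: 0.008
grip_force: 0.0
scene stop_top [([0.5075, 0.0479, 0.0811], 0.75)]
scene stop_face1 [([0.5431, 0.0391, 0.0881], 0.72), ([0.4729, 0.0531, 0.0875], 0.72)]
side stop_top [([0.5066, 0.0485, 0.0789], 0.63)]
side stop_face1 [([0.4736, 0.0481, 0.0878], 0.9), ([0.5416, 0.0408, 0.0906], 0.87)]
wrist stop_top []
wrist stop_face1 [([0.4726, 0.051, 0.0881], 0.92), ([0.5435, 0.0447, 0.0887], 0.6)]
[0.50761021 0.04706092 0.11838983] [-0.92555421 -0.10365449  0.79249312]
```

The cap is latched: the faces are now at z≈0.088. Next I move in front of face1 (+y side), with the tip 13 mm above the cap so it can pop up freely.

```bash
python3 -m crank '[[0.055,0.128,0,0,0,0.095],[0.055,0.128,0.02,0,0,0.095],[0.055,0.128,0.06,0,0,0.095],[0.055,0.128,0.09,0,0,0.095],[0.055,0.128,0.09,0,0,0.095]]'
python3 - <<'E'
from h import *
look(["stop_face1"],("scene","side"))
save("wrist","w2");s=state()
from scipy.spatial.transform import Rotation as R
print(s["tcp_pos"],s["contact_force"]); M=R.from_quat(s["orientation"]).as_matrix();print(M.round(3))
# arc rows
C=np.array([.5073,.0475,s["tcp_pos"][2]]);p=s["tcp_pos"]
for a in (8,16,24,32,40,48,56,64,72):
    q=C+R.from_euler("z",-a,degrees=True).apply(p-C)
    print(a,(M.T@(q-p)/.3).round(3),round(a/60,3))
E
```

```text
time_s: 5.65
tcp_pos: [0.5448, 0.0633, 0.0903]
orientation: [0.741, 0.671, -0.001, -0.001]
contact_force: [0.2, -0.3, -0.7]
grip_width: 0.01
grip_force: 0.0
scene stop_face1 [([0.5447, 0.0439, 0.0896], 0.76), ([0.4718, 0.0521, 0.0847], 0.55)]
side stop_face1 [([0.5406, 0.0429, 0.0904], 0.64), ([0.4728, 0.047, 0.086], 0.63)]
[0.54650812 0.063478   0.09318103] [-0.50111384 -0.49776176  0.28301958]
[[ 0.099  0.995  0.002]
 [ 0.995 -0.099  0.   ]
 [ 0.     0.002 -1.   ]]
8 [-0.018  0.008  0.   ] 0.133
16 [-0.037  0.013  0.   ] 0.267
24 [-0.056  0.016  0.   ] 0.4
32 [-0.076  0.016  0.   ] 0.533
40 [-0.096  0.013 -0.   ] 0.667
48 [-0.115  0.008 -0.   ] 0.8
56 [-0.133 -0.    -0.   ] 0.933
64 [-0.149 -0.011 -0.   ] 1.067
72 [-0.164 -0.023 -0.   ] 1.2
```

View pics/w2.png

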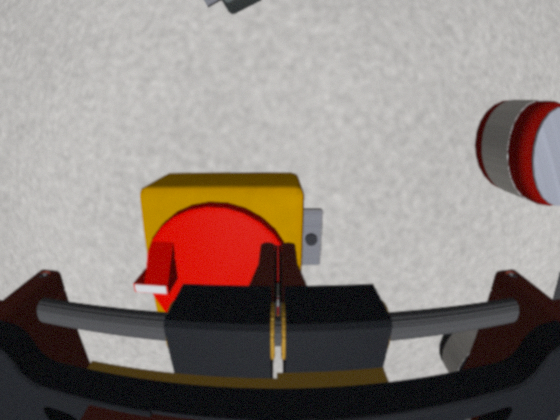

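The fingers sit at (278,270), in front of face1, and the left lug is at (160,270) unturned. Pushing clockwise along the arc.

```bash
python3 -m crank '[[-0.009,0.004,0.005,0,0,0.067],[-0.018,0.008,0.005,0,0,0.133],[-0.037,0.013,0.005,0,0,0.267],[-0.056,0.016,0.005,0,0,0.4],[-0.076,0.016,0.005,0,0,0.533]]'
python3 - <<'E'
from h import *
from scipy.spatial.transform import Rotation as R
look(["stop_top","stop_face1"],("scene","side"));s=state()
print(s["tcp_pos"],s["contact_force"]); M=R.from_quat(s["orientation"]).as_matrix()
C=np.array([.5073,.0475,s["tcp_pos"][2]]);p=s["tcp_pos"]
for a in (8,16,24,32,-10,-20,-30):
    q=C+R.from_euler("z",-a,degrees=True).apply(p-C)
    print(a,(M.T@(q-p)/.3).round(3),round(a/60,3))
E
```

```text
time_s: 6.4
tcp_pos: [0.5492, 0.0406, 0.0914]
orientation: [0.899, 0.438, 0.001, 0.0]
contact_force: [0.8, 1.6, -0.0]
grip_width: 0.005
grip_force: 0.6
scene stop_top [([0.5061, 0.0462, 0.077], 0.85)]
scene stop_face1 [([0.5384, 0.0326, 0.0898], 0.89), ([0.4768, 0.0628, 0.0874], 0.78)]
side stop_top [([0.5069, 0.0459, 0.0786], 0.9), ([0.5356, -0.2793, 0.0564], 0.58)]
side stop_face1 [([0.5369, 0.0285, 0.0899], 0.76), ([0.4775, 0.0602, 0.0882], 0.58)]
[0.54886928 0.0405861  0.0908934 ] [ 0.4608017  -0.3165256  -0.84943558]
8 [-0.018  0.008 -0.   ] 0.133
16 [-0.037  0.013 -0.   ] 0.267
24 [-0.056  0.016 -0.   ] 0.4
32 [-0.076  0.016 -0.   ] 0.533
-10 [ 0.021 -0.013  0.   ] -0.167
-20 [ 0.038 -0.03   0.   ] -0.333
-30 [ 0.053 -0.05   0.   ] -0.5
```

```bash
python3 -m crank '[[-0.018,0.008,0,0,0,0.133],[-0.037,0.013,0,0,0,0.267],[-0.056,0.016,0,0,0,0.4],[-0.076,0.016,0,0,0,0.533],[-0.076,0.016,0,0,0,0.533]]'
python3 - <<'E'
from h import *
from scipy.spatial.transform import Rotation as R
look(["stop_top","stop_face1"],("scene","side"));s=state()
print(s["tcp_pos"],s["contact_force"]); M=R.from_quat(s["orientation"]).as_matrix()
C=np.array([.5073,.0475,s["tcp_pos"][2]]);p=s["tcp_pos"]
for a in (8,-8,-16,-24,-32,-40):
    q=C+R.from_euler("z",-a,degrees=True).apply(p-C)
    print(a,(M.T@(q-p)/.3).round(3),round(a/60,3))
E
```

```text
time_s: 7.2
tcp_pos: [0.5387, 0.0193, 0.0909]
orientation: [0.984, 0.177, 0.0, 0.0]
contact_force: [1.2, 0.1, 1.0]
grip_width: 0.002
grip_force: 0.4
scene stop_top [([0.5086, 0.0478, 0.0848], 0.8), ([0.4898, 0.0811, 0.0952], 0.52)]
scene stop_face1 [([0.5239, 0.0156, 0.0991], 0.8), ([0.4864, 0.0783, 0.0953], 0.75)]
side stop_top [([0.5069, 0.0453, 0.0869], 0.58)]
side stop_face1 [([0.5259, 0.0177, 0.0994], 0.85), ([0.4892, 0.0749, 0.1], 0.56)]
[0.53890509 0.01968715 0.09074133] [0.55354762 0.3055928  1.24971484]
8 [-0.018  0.008 -0.   ] 0.133
-8 [ 0.017 -0.01   0.   ] -0.133
-16 [ 0.032 -0.023  0.   ] -0.267
-24 [ 0.045 -0.038  0.   ] -0.4
-32 [ 0.055 -0.054  0.   ] -0.533
-40 [ 0.064 -0.072  0.   ] -0.667
```

Popped up: the faces are now at z≈0.099 and turned about 0.9 rad. I lift 3 mm to rule out holding it down, wait briefly, then retreat upward.

```bash
python3 -m crank '[[0,0,-0.01,0,0,0],[0,0,-0.01,0,0,0],[0,0,-0.01,0,0,0],[0.017,-0.01,-0.06,0,0,-0.133],[0.017,-0.01,-0.15,0,0,-0.133]]'
python3 -m crank '[[0,0,-0.05,0,0,0],[0,0,-0.05,0,0,0]]'
python3 - <<'E'
from h import *
from scipy.spatial.transform import Rotation as R
look(["stop_top","stop_face1","reset_top"],("scene","side"));s=state()
p=s["tcp_pos"];M=R.from_quat(s["orientation"]).as_matrix()
print(p,(M.T@(np.array([.5455,.268,p[2]])-p)/.3).round(3))
E
```

```text
time_s: 8.0
tcp_pos: [0.5411, 0.0244, 0.1334]
orientation: [0.969, 0.247, -0.003, -0.001]
contact_force: [0.3, -0.2, 0.0]
grip_width: 0.004
grip_force: 0.0
time_s: 8.2
tcp_pos: [0.5436, 0.024, 0.1536]
orientation: [0.97, 0.244, 0.002, 0.001]
contact_force: [-0.8, -0.2, 0.2]
grip_width: 0.008
grip_force: 0.0
scene stop_top [([0.5051, 0.0468, 0.0888], 0.77)]
scene stop_face1 [([0.5453, 0.0441, 0.1], 0.8), ([0.4722, 0.053, 0.0962], 0.71)]
scene reset_top [([0.5492, 0.2636, 0.0561], 0.59), ([0.4546, -0.4035, 0.0015], 0.31)]
side stop_top [([0.5078, 0.0477, 0.0875], 0.56)]
side stop_face1 [([0.4738, 0.046, 0.0971], 0.83), ([0.5395, 0.0419, 0.1003], 0.55)]
side reset_top [([0.5425, 0.2683, 0.0535], 0.59)]
[0.5420249  0.02399963 0.14960212] [ 0.396 -0.711 -0.   ]
```

The red button is up and back at rest. Going over the green button.

```bash
python3 -m crank '[[0.079,-0.142,0,0,0,0],[0.158,-0.284,0,0,0,0],[0.238,-0.427,0,0,0,0],[0.317,-0.569,0,0,0,0],[0.396,-0.711,0,0,0,0]]'
python3 -m crank '[[0,0,0.08,0,0,0],[0,0,0.16,0,0,0],[0,0,0.2,0,0,0],[0,0,0.2,0,0,0]]'
python3 - <<'E'
from h import *
look(["reset_top"])
save("wrist","w3");print(state()["tcp_pos"])
E
```

```text
time_s: 9.1
tcp_pos: [0.5454, 0.27, 0.1503]
orientation: [0.97, 0.245, -0.0, 0.0]
contact_force: [0.9, 0.3, 0.1]
grip_width: 0.007
grip_force: 0.0
time_s: 9.5
tcp_pos: [0.5445, 0.2675, 0.0878]
orientation: [0.97, 0.245, -0.002, 0.0]
contact_force: [-0.1, -0.6, -0.0]
grip_width: 0.006
grip_force: 0.0
scene reset_top [([0.5469, 0.2669, 0.0553], 0.47)]
side reset_top [([0.5456, 0.2704, 0.058], 0.65)]
wrist reset_top [([0.5436, 0.2693, 0.0537], 0.84)]
[0.54645486 0.26816544 0.09207966]
```

View pics/w3.png

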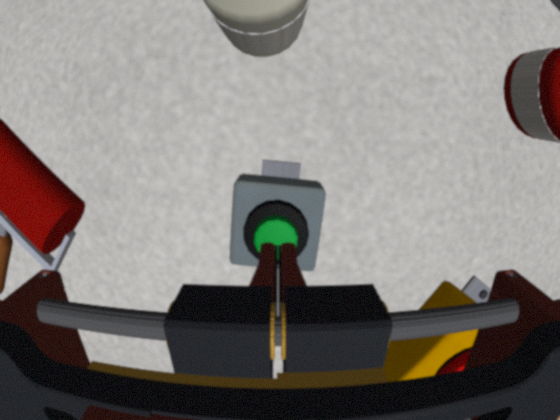

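The green button at (275,235) is centred under the tips, so I press it in, release and retreat.

```bash
python3 -m crank '[[0,0,0.08,0,0,0],[0,0,0.11,0,0,0],[0,0,0.125,0,0,0],[0,0,0.138,0,0,0],[0,0,0.138,0,0,0]]'; python3 -m crank '[[0,0,0.004,0,0,0],[0,0,0.004,0,0,0],[0,0,0.004,0,0,0]]'
```

```text
time_s: 10.35
tcp_pos: [0.5459, 0.2681, 0.0508]
orientation: [0.97, 0.245, 0.0, 0.0]
contact_force: [-2.9, -2.9, 4.6]
grip_width: 0.006
grip_force: 2.3
time_s: 10.65
tcp_pos: [0.5461, 0.2682, 0.0503]
orientation: [0.97, 0.245, 0.001, -0.0]
contact_force: [-3.9, -2.0, 7.5]
grip_width: 0.005
grip_force: 3.7
```

```bash
python3 -m crank '[[0,0,0.005,0,0,0],[0,0,0.005,0,0,0],[0,0,0.005,0,0,0]]'; python3 -m crank '[[0,0,-0.1,0,0,0],[0,0,-0.2,0,0,0],[0,0,-0.33,0,0,0],[0,0,-0.33,0,0,0]]'
python3 - <<'E'
from h import *
look(["stop_top","stop_face1","reset_top"],("scene","side"))
look(["black_tin","red_tin","white_bottle","spray","tape","ink_knife","brayer"],("scene",))
save("wrist","w4")
E
```

```text
time_s: 10.95
tcp_pos: [0.5462, 0.2682, 0.0502]
orientation: [0.97, 0.245, 0.001, -0.0]
contact_force: [-6.7, -3.8, 12.4]
grip_width: 0.003
grip_force: 6.5
time_s: 11.35
tcp_pos: [0.5485, 0.2694, 0.1535]
orientation: [0.97, 0.245, 0.006, -0.001]
contact_force: [-0.1, -0.3, 0.6]
grip_width: 0.005
grip_force: 0.0
scene stop_top [([0.5074, 0.0499, 0.0891], 0.58)]
scene stop_face1 [([0.5419, 0.0467, 0.1005], 0.86), ([0.474, 0.0532, 0.0984], 0.72)]
scene reset_top [([0.5433, 0.2677, 0.0556], 0.39)]
side stop_top [([0.5091, 0.0472, 0.0876], 0.77)]
side stop_face1 [([0.4728, 0.0499, 0.0981], 0.72), ([0.5421, 0.042, 0.0991], 0.7)]
side reset_top [([0.5447, 0.2674, 0.0551], 0.68)]
scene black_tin [([0.7526, -0.1073, -0.0024], 0.85)]
scene red_tin [([0.7695, 0.1057, -0.0027], 0.74)]
scene white_bottle [([0.677, 0.3555, -0.0028], 0.68), ([0.5055, 0.0458, 0.0883], 0.45)]
scene spray [([0.6818, -0.364, -0.0022], 0.9)]
scene tape []
scene ink_knife [([0.4546, -0.403, -0.0007], 0.86)]
scene brayer [([0.4699, 0.4949, 0.0038], 0.72)]
```

View pics/w4.png

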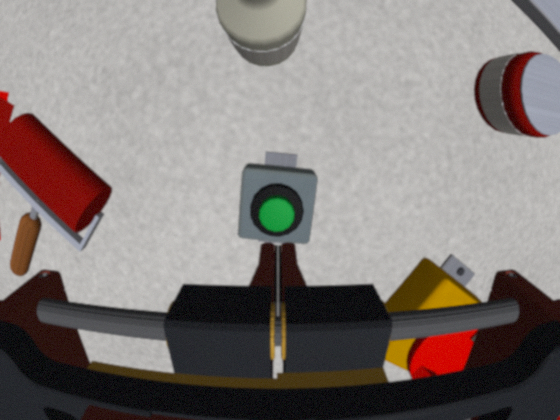

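The green button bottomed out: the force rose to 12 N with no further travel. It is back out at (276,213), the red button is up and unturned, and nothing else has moved.

```bash
python3 -c "
from station import close_job
print(close_job())"
```

```text
the job is handed in; nothing more can be done
None
```

I pressed the red button to its latch, released it with a clockwise push on one lug, then pressed the green button fully in and let it spring back. The job was handed in at about 11.5 s; no verdict came back, though the last camera check showed both buttons back at rest and no detected bystander moved (the tape roll was not detected in that check).

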